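Wedge a suction nozzle into the fume-extraction port with a press and a twist

ROBOT

A 7-joint arm with a two-finger parallel gripper is mounted at the origin on the work surface. World frame = base frame: x ahead of the robot, y to its left, z up, the work surface at z = 0. Lengths are in mm, angles in rad, forces in N, time in s.
With the tool pointing down it reaches from about 425 to 875 mm from the base axis. Payload 4.7 kg.
Tool frame: the origin (TCP) lies on the mounting face of the last link; the fingertips stand 182 mm ahead of it and the grasp point (between the pads) lies 164 mm ahead of it; z points along the fingers, y is the line along which they close (so a half turn about z gives the same grasp; the last joint's range is limited). The gripper opens to 87 mm and grips with 3 to 60 N. Pads are 19 mm wide; open, the fingers measure 117 mm over their backs; the gripper's body (75 mm by 190 mm) begins 51 mm behind the grasp point.
Start: joints at [1.141, 0.321, -0.07, 1.45, 0.023, 1.371, -0.057], TCP at [279.078, -587.045, 404.787] pointing down, gripper open.
Joint ranges: [-2.86, 2.86], [-0.3, 2.09], [-1.38, 1.24], [0.06, 2.45], [-1.56, 4.7], [0.09, 2.05], [-2.69, 2.69]. Speed limits (rad/s): [2.57, 2.57, 3.14, 3.14, 3.14, 3.14, 3.14].

INTERFACE

Orientations are given as [roll, pitch, yaw] about the fixed x, y, z axes, in that order (R = Rz(yaw) Ry(pitch) Rx(roll)).
In Python, from rig import manip gives the robot as it stands.
- The arm moves only by the tool play_rows, never from a script. Its argument "commands" is a list of rows, each an object of numbers: "wx", "wy", "wz": the turn, a rotation vector about the tool's x, y, z in rad; "dx", "dy", "dz": the shift along the tool's x, y, z in cm; "gripper": the opening, from 0 (shut) to 1 (fully open). A call has 1 to 5 rows; each row is the pose to reach, as a shift and turn from the pose commanded when the call began, along the tool's axes at that moment; what a row does not reach only later rows make up. A row lasts 1/12 s, in which the tool goes at most 41.7 mm and 7.16 degrees, less where a joint would pass 70% of its speed; a pose out of reach is approached as far as the arm can. A call with a gripper value outside its range is refused whole. The fingers move at their own pace and stop on an object; "squeeze" is the grip in N (left out, the last holds). Time passes only in rows, so rows that repeat a pose let the fingers close. It gives the time, the measured TCP pose, the force, the opening and the grip force at its end, in the units of the state.
- manip.get_state(): the state, without advancing time (a new reading comes with each control period).
- manip.get_image(name): name is "side" or "top"; returns a dict with "image" (420x560x3 uint8, red, green, blue), "z_map" (420x560 float32, mm along the optical axis (not along the pixel's ray), 0 where there is no reading), "fx", "fy", "cx", "cy" (pixels), "eye" and "rotation" of the camera in the world. Camera axes: x right, y up, looking along -z (the intrinsics and any distortion apply to the point x, -y, -z); pixel columns grow to the right and rows downward; lengths in mm; the calibration is good to about 2 mm. A picture is of the moment at which its call begins.
- manip.close_job(): hands the job in; it is judged then, once.
The state is a dict: "time": time; "joint_positions": joint angles; "dq": joint speeds; "effort": joint torques, N m; "ee_pos": TCP position; "tcp_rot": TCP orientation; "wrist_force": force on the tool from outside, world axes, zero at the start; "torque": the same for the moment, N m; "opening": finger opening in mm; "grasp_force": force on a finger pad.
Only numpy, scipy, OpenCV 4.12 (cv2) and the standard library are available. Lean on these libraries where they do the work, as an engineer would, in place of code of your own. Each camera call takes 0.05 s, during which the arm holds its last target. There are 200 camera calls.

TASK

Take the fishtail nozzle out of the nozzle rack and fit it in the open port of the fume-extraction duct, mouth pointing square out of the duct's front, to the robot's side. It is a tapered push-and-twist joint and a straight push sticks short of home: press gently and keep turning the nozzle one way or to and fro as it goes in, until its collar is fully home on the port's rim and it holds by itself, and never press the thin plastic port with more than about 24 N. Leave the other nozzle, the tape roll and the screwdriver where they are.

Things in the scene. Friction and masses are not known exactly. Their poses are not given: they have to be found in the camera images.
- nozzle: Fishtail nozzle of grey plastic, 0.12 to 0.2 kg, hanging by its collar in a hole of the rack, spigot down. Origin: centre of the collar's underside, on the spigot's axis; z up, -x towards the mouth. Collar: 50 mm across, z 0 to 6 mm. Its reading is None only while held.
- neck (a point): Grip point, 31 mm above the nozzle's origin: the middle of an upright neck 34 mm (x) by 36 mm (y), z 6 to 56 mm, a round bend on it up to 62 mm. Its flat +y and -y sides are free for the fingers; the fishtail leaves the -x side.
- mouth (a point): Centre of the mouth: 78 mm out from the nozzle's axis (its -x), 35 mm above the collar's underside. The flat fishtail widens from 36 mm at x = -34 mm to 82 mm at the mouth (x = -80 mm), z 16 to 54 mm narrowing to 23 to 47 mm.
- spigot_tip (a point): Lower end of the nozzle's conical spigot, 50 mm below the collar's underside. The spigot is 33 mm across at the collar and 19 mm at the rounded tip, 8 degrees to its axis.
- port: Open port on the duct: upright black tube, 53 mm outside, 42 mm inside, 52 mm high on a 10 mm rubber ring, lined with 8 grey springy tongues forming a cone, 30 mm wide at the rim, 8 degrees to the axis. Origin: centre of the rim, 107 mm above the bench; z up; -x is square to the duct's front (robot's side), where the mouth must point.
- cone (a point): Point on the port's axis 25 mm below the rim, in the tongues. The spigot first touches them all round with the collar about 9 mm above the rim. Then a straight push needs over 24 N to get home; while the nozzle is turned (0.5 rad or more, to and fro if need be) 10 to 18 N and up to 0.6 N m take it home. There the collar stops on the rim, and it stays in when let go.
- rim (a point): Centre of the open port's upper rim, on its axis; it goes down with the tube when that is pressed into its rubber ring. Home means the collar's underside rests on this rim.
- port_sink (a joint): How far the open port's tube is pressed down into its rubber ring, in m: 0 untouched, about 1 mm per 10 N of downward push; it springs back. It must stay below 2.4 mm (about 24 N).
- duct: The low extraction duct screwed to the bench, aluminium, 90 mm (x) by 340 mm (y) by 45 mm high, with two ports 160 mm apart on its top. Origin: centre of its underside; its front is -x.
- capped_port: The duct's other port, the same black tube closed by a black cap with a small bar grip, which stands 23 mm above its rim; not to be used. Origin as for the open port.
- rack: The nozzle rack, a bent steel sheet 100 mm (x) by 250 mm (y), its top 86 mm above the bench, with two 38 mm holes 130 mm apart along y in which the nozzles hang by their collars (the collar's underside is 86 mm above the bench). Origin: centre of its underside. Fixed.
- round_nozzle: The other nozzle in the rack: the same spigot and collar, but a round neck of 36 mm that tapers to 22 mm at its top, 66 mm above the collar's underside. Leave it. Origin: centre of the collar's underside.
- tape_roll: A roll of black tape lying flat, 100 mm across, 20 mm high, behind the duct and rack. Origin: centre of its underside. Leave it.
- screwdriver: A screwdriver lying in front of the duct and rack. Leave it.

How it is judged (in metres and radians):
On the way, in this order (a step that is already met when the one before it is completed fails the run):
1. the fishtail nozzle is lifted out of the rack (z of nozzle in the frame of rack above 0.14 m), for 0.1 s.
2. its spigot has entered the open port: collar less than 30 mm above the rim, on the port's axis (z of nozzle in the frame of port below 0.03 m and horizontal distance between nozzle and port below 0.008 m), for 0.1 s.
At the end, for the whole second after the job is handed in: The fishtail nozzle stands wedged in the open port: its collar on the rim or less than 1.5 mm above it, on the port's axis within 3 mm and upright within 3 degrees, its mouth pointing square out of the duct's front (the port's -x) within 10 degrees, released and at rest (z of nozzle in the frame of rim below 0.0015 m and horizontal distance between nozzle and port below 0.003 m and angle between nozzle's own z axis and vertical below 0.06 rad and x of mouth in the frame of port below -0.06 m and y of mouth in the frame of port between -0.0145 and 0.0145 m and linear speed of nozzle below 0.01 m/s); the robot touches nothing.
It fails at once if the open port is pressed down more than 2.4 mm into its rubber ring (about 24 N) (value of joint port_sink above 0.0024 m).
It fails at once if the other nozzle, the tape roll or the screwdriver is moved by more than 30 mm (distance of any of round_nozzle, tape_roll, screwdriver from where it was at the start of the episode above 0.03 m).
It also fails if it takes over 67 s, if anything falls off the work surface, if the arm or the gripper's body presses on something with over 40 N, if the wrist force passes 120 N, or if a joint passes its speed limit or range.

## Working session

There is one attempt and no reset: what is moved stays moved. The work goes in short steps, Python scripts to look and compute and a tool call to move; the robot and the scene stay as the last step left them, time stands still between calls to the robot, and variables do not carry over. Pictures are saved under pics/ and viewed, at most 10 in all, crops included, and the job is handed in when it is done.

Besides the shell and the picture viewer there is one more tool, called after "Emit:" by a JSON object that holds its "op" and its "data". play_rows: Moves the arm, as the interface text tells. Its arguments: {"type":"object","properties":{"commands":{"type":"array","items":{"type":"object","properties":{"wx":{"type":"number"},"wy":{"type":"number"},"wz":{"type":"number"},"dx":{"type":"number"},"dy":{"type":"number"},"dz":{"type":"number"},"gripper":{"type":"number"}}}},"squeeze":{"type":"number"}},"required":["commands"]}

```bash
mkdir -p pics
cat > h.py <<'E'
from rig import manip
import numpy as np, cv2
def snap(n,f=None):
    d=manip.get_image(n)
    if f: cv2.imwrite('pics/'+f,cv2.cvtColor(d['image'],cv2.COLOR_RGB2BGR))
    return d
def ray(d,u,v):
    p=np.array([(u-d['cx'])/d['fx'],-(v-d['cy'])/d['fy'],-1.])
    return np.array(d['eye']),np.array(d['rotation'])@p
def onz(d,u,v,z):
    e,r=ray(d,u,v); return e+r*(z-e[2])/r[2]
def cloud(d):
    z=d['z_map']; v,u=np.mgrid[:420,:560]
    c=np.stack([(u-d['cx'])/d['fx'],-(v-d['cy'])/d['fy'],-np.ones_like(z)],-1)*z[...,None]
    return c@np.array(d['rotation']).T+np.array(d['eye'])
E
python3 - <<'E'
from h import *
for n in('top','side'):
    d=snap(n,n+'0.png'); print({k:(np.array(v).round(3).tolist()) for k,v in d.items() if k not in('image','z_map')},d.keys())
    P=cloud(d); print(np.isfinite(P).all(), (d['z_map']==0).mean())
print(manip.get_state())
E
```

```text
{'fx': 421.259, 'fy': 421.259, 'cx': 282.31, 'cy': 208.527, 'eye': [459.751, 14.519, 959.122], 'rotation': [0.114, 0.02, -1.569]} dict_keys(['image', 'z_map', 'fx', 'fy', 'cx', 'cy', 'eye', 'rotation'])Traceback (most recent call last):
  File "<stdin>", line 4, in <module>
  File "h.py", line 15, in cloud
    return c@np.array(d['rotation']).T+np.array(d['eye'])
           ~~~~~~~~~~~~~~~~~~~~~~~~~~~^~~~~~~~~~~~~~~~~~~
ValueError: operands could not be broadcast together with shapes (420,560) (3,)
```

View pics/top0.png

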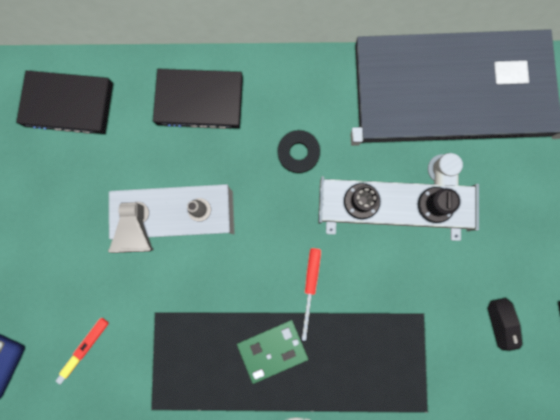

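The top view shows the fishtail nozzle at about (130,213) in the rack, with its mouth down at (129,248). The round nozzle is at (197,208), the open port at (362,200) and the capped port at (438,203). The duct is turned a few degrees. `rotation` is given as rpy.

```bash
sed -i "s/    return d$/    from scipy.spatial.transform import Rotation as R\n    d['rotation']=R.from_euler('xyz',d['rotation']).as_matrix()\n    return d/" h.py
python3 - <<'E'
from h import *
d=snap('side','side0.png'); print(d['eye'],d['rotation'].round(3),d['fx'],d['cx'],d['cy'])
d=snap('top','top1.png'); P=cloud(d); np.save('/tmp/P.npy',P)
print((d['z_map']==0).mean())
g=lambda u,v:P[v,u].round(1)
for uv in [(130,213),(129,245),(120,248),(145,205),(197,208),(170,210),(362,200),(345,200),(438,203),(400,205),(300,135),(450,160),(313,270)]: print(uv,g(*uv), onz(d,*uv,107).round(1))
# rim of open port: points z 100..112 near
m=(abs(P[...,2]-107)<5); v,u=np.nonzero(m); 
x=P[m]; k=(abs(u-362)<28)&(abs(v-200)<28); print('rim',k.sum(),x[k].mean(0)); 
(c,r)=cv2.minEnclosingCircle(x[k][:,:2].astype(np.float32)); print(c,r)
m=(abs(P[...,2]-45)<5)&(P[...,1]<-20); v,u=np.nonzero(m);k=(u>310)&(u<490)&(v>160)&(v<245); print('duct',k.sum(),cv2.minAreaRect(P[m][k][:,:2].astype(np.float32)))
m=(abs(P[...,2]-86)<4); v,u=np.nonzero(m);k=(u>95)&(u<245)&(v>170)&(v<255); print('rack',k.sum(),cv2.minAreaRect(P[m][k][:,:2].astype(np.float32)))
s=d['image'][150:270,90:250];t=d['image'][150:270,310:490]
cv2.imwrite('pics/c.png',cv2.cvtColor(cv2.resize(np.hstack([s,t]),None,fx=2.3,fy=2.3,interpolation=2),4))
s=manip.get_state(); print(s)
E
```

```text
[ 263.34462649 -505.56328304  599.32682671] [[ 0.875  0.316 -0.367]
 [-0.484  0.549 -0.682]
 [-0.014  0.774  0.633]] 411.6999522942746 279.62925774669424 206.7405053694909
0.003622448979591837
(130, 213) [544.2 328.1 147.9] [548.4 343.9 107. ]
(129, 245) [482.3 331.8 136.3] [483.1 343.1 107. ]
(120, 248) [476.5 350.8 132.6] [477.  361.2 107. ]
(145, 205) [566.5 318.1  94. ] [564.9 313.6 107. ]
(197, 208) [553.6 196.4 150.6] [558.7 206.2 107. ]
(170, 210) [556.7 267.2  87.7] [554.6 261.6 107. ]
(362, 200) [ 581.1 -138.1   61.2] [ 574.9 -130.3  107. ]
(345, 200) [ 581.3 -102.    59.6] [574.9 -95.8 107. ]
(438, 203) [ 567.1 -279.4  118.8] [ 568.7 -283.5  107. ]
(400, 205) [ 571.8 -222.    48.9] [ 564.6 -206.9  107. ]
(300, 135) [737.2  -6.7  18.8] [711.2  -4.7 107. ]
(450, 160) [ 669.  -330.6   56.9] [ 657.4 -311.4  107. ]
(313, 270) [431.3 -34.   28.8] [433.7 -29.9 107. ]
rim 264 [ 580.53589059 -139.12484386  107.43130698]
(580.3832397460938, -138.77590942382812) 26.597597122192383
duct 4038 ((600.2982177734375, -219.26638793945312), (338.4444274902344, 147.1207733154297), 87.06578063964844)
rack 3970 ((554.2855834960938, 270.9725036621094), (100.445068359375, 251.33135986328125), 3.112807035446167)
{'time': 0.15, 'joint_positions': array([ 1.14109443,  0.3216561 , -0.07007167,  1.45141047,  0.02257621,
        1.37077281, -0.05691778]), 'dq': array([ 0.00141691, -0.0017744 ,  0.00109838, -0.00314962, -0.00035431,
       -0.00231356, -0.00180084]), 'effort': array([-3.08629942e-04, -4.91793895e+01, -4.04594354e-01, -3.12874389e+01,
       -6.38895482e-02,  4.05098428e-02,  1.19207252e-04]), 'ee_pos': array([ 278.99930112, -586.90970604,  403.90236846]), 'tcp_rot': array([-3.14013360e+00,  6.65255891e-05,  4.43791733e-01]), 'wrist_force': array([-0.86145344, -0.05297744,  0.44525637]), 'torque': array([-0.02979129,  0.0079133 ,  0.01186975]), 'grasp_force': 0.0, 'opening': 87.51055952466459}
```

View pics/side0.png

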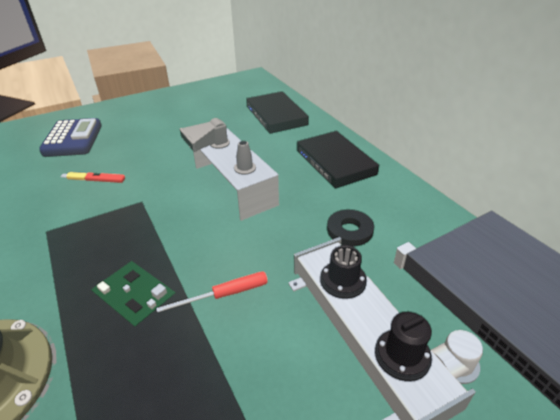

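View pics/c.png

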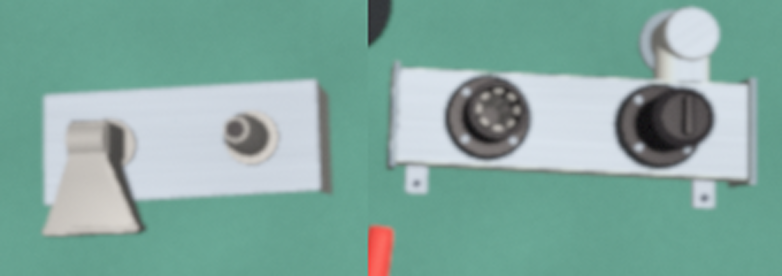

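The side view agrees with the top view: the fishtail is far in the rack at (215,135), the open port at (345,262), the capped port at (405,335). Next I refine the neck centre, nozzle yaw and duct yaw.

Run:
```python
from h import *
P=np.load('/tmp/P.npy')
R=np.array([554.3,271.]);a=np.radians(3.1);ux=np.array([np.cos(a),np.sin(a)]);uy=np.array([-ux[1],ux[0]])
h=R+65*uy; print('hole',h, R-65*uy)
k=(P[...,2]>105)&(np.hypot(P[...,0]-520,P[...,1]-335)<75)
Q=P[k]; print(len(Q),cv2.minAreaRect(Q[:,:2].astype(np.float32)))
# nozzle direction: midline of fishtail slices in x
for x in range(465,580,8):
    s=Q[abs(Q[:,0]-x)<4]
    if len(s): print(x,len(s),np.percentile(s[:,1],[3,97]).round(1),s[:,1].mean().round(1),np.median(s[:,2]).round(1))
T=Q[Q[:,2]>143]; print('top',len(T),T.min(0),T.max(0),T.mean(0))
m=(abs(P[...,2]-45)<4)&(P[...,1]<-60)&(P[...,1]>-380)&(P[...,0]>520)&(P[...,0]<640)
D=P[m]
for f in(0,1):
    xs=[];ys=[]
    for y in range(-370,-65,10):
        s=D[abs(D[:,1]-y)<5]
        if len(s)>8: ys.append(y);xs.append(np.percentile(s[:,0],[3,97][f]))
    p=np.polyfit(ys,xs,1); r=xs-np.polyval(p,ys); g=abs(r)<3
    print('edge',np.polyfit(np.array(ys)[g],np.array(xs)[g],1),g.sum(),len(g))
```

```text
hole [550.78487716 335.90488357] [557.81512284 206.09511643]
1542 ((518.5393676757812, 333.2127990722656), (97.78241729736328, 81.71586608886719), 2.3092994689941406)
465 12 [353.7 368.2] 359.8 129.9
473 172 [291.6 369.6] 329.5 134.3
481 165 [295.  366.4] 328.8 134.9
489 153 [298.3 363.7] 328.7 136.2
497 144 [301.1 361.4] 328.5 137.6
505 133 [304.5 358.5] 328.8 138.7
513 123 [307.7 356.8] 329.1 140.1
521 117 [311.  353.8] 329.3 141.2
529 113 [314.5 351. ] 330.1 142.2
537 96 [316.8 349.4] 329.9 142.5
545 99 [316.8 349.4] 329.2 147.1
553 100 [317.2 348.8] 329.2 147.3
561 95 [317.6 350.8] 330.1 143.4
569 20 [318.8 346.9] 330.4 139.2
top 303 [505.44327046 310.51166905 143.00524189] [566.39047581 352.75551205 153.1731245 ] [544.15989492 334.25034809 146.21998196]
edge [5.09539581e-02 5.44447962e+02] 31 31
edge [4.18793164e-02 6.29590272e+02] 13 31
```

Emit:
{"op": "play_rows", "data": {"commands": [{"dx": 17.8,"dy": -10.4,"gripper": 1},{"dx": 17.8,"dy": -10.4,"gripper": 1},{"dx": 17.8,"dy": -10.4,"gripper": 1},{"dx": 17.8,"dy": -10.4,"gripper": 1},{"dx": 17.8,"dy": -10.4,"gripper": 1}]}}

```text
invalid input
```

Emit:
{"op": "play_rows", "data": {"commands": [{"dx": 3.5,"dy": -2,"gripper": 1},{"dx": 7,"dy": -4,"gripper": 1},{"dx": 10.5,"dy": -6,"gripper": 1},{"dx": 14,"dy": -8,"gripper": 1},{"dx": 17,"dy": -10,"gripper": 1}]}}

```text
invalid input
```

Emit:
{"op": "play_rows", "data": {"commands": [{"dx": 3.5,"dy": -2.0,"dz": 0,"wx": 0,"wy": 0,"wz": 0,"gripper": 1},{"dx": 7,"dy": -4,"dz": 0,"wx": 0,"wy": 0,"wz": 0,"gripper": 1},{"dx": 10.5,"dy": -6,"dz": 0,"wx": 0,"wy": 0,"wz": 0,"gripper": 1},{"dx": 14,"dy": -8,"dz": 0,"wx": 0,"wy": 0,"wz": 0,"gripper": 1},{"dx": 17,"dy": -10,"dz": 0,"wx": 0,"wy": 0,"wz": 0,"gripper": 1}], "squeeze": 30}}

```text
time: 0.57
ee_pos: [391.2, -421.3, 404.5]
tcp_rot: [-3.141, -0.001, 0.445]
wrist_force: [0.1, 0.4, 0.2]
opening: 87.2
grasp_force: 0.0
```

Emit:
{"op": "play_rows", "data": {"commands": [{"dx": 3,"dy": -1.8,"dz": 0,"wx": 0,"wy": 0,"wz": 0.1,"gripper": 1},{"dx": 6,"dy": -3.6,"dz": 0,"wx": 0,"wy": 0,"wz": 0.2,"gripper": 1},{"dx": 9,"dy": -5.4,"dz": 0,"wx": 0,"wy": 0,"wz": 0.3,"gripper": 1},{"dx": 12,"dy": -7.2,"dz": 0,"wx": 0,"wy": 0,"wz": 0.4,"gripper": 1},{"dx": 15,"dy": -9,"dz": 0,"wx": 0,"wy": 0,"wz": 0.4,"gripper": 1}]}}

```text
time: 0.98
ee_pos: [487.0, -276.5, 404.6]
tcp_rot: [3.141, 0.0, 0.039]
wrist_force: [0.6, -0.1, 1.0]
opening: 87.1
grasp_force: 0.0
```

Emit:
{"op": "play_rows", "data": {"commands": [{"dx": 2,"dy": -3.5,"dz": 0,"wx": 0,"wy": 0,"wz": 0,"gripper": 1},{"dx": 4,"dy": -7,"dz": 0,"wx": 0,"wy": 0,"wz": 0,"gripper": 1},{"dx": 6,"dy": -10.5,"dz": 0,"wx": 0,"wy": 0,"wz": 0,"gripper": 1},{"dx": 8,"dy": -14,"dz": 0,"wx": 0,"wy": 0,"wz": 0,"gripper": 1},{"dx": 10,"dy": -17.5,"dz": 0,"wx": 0,"wy": 0,"wz": 0,"gripper": 1}]}}

```text
time: 1.4
ee_pos: [579.1, -97.0, 404.7]
tcp_rot: [3.141, 0.0, 0.044]
wrist_force: [0.7, 0.5, 0.2]
opening: 87.2
grasp_force: 0.0
```

Emit:
{"op": "play_rows", "data": {"commands": [{"dx": 0,"dy": -4,"dz": 0,"wx": 0,"wy": 0,"wz": 0,"gripper": 1},{"dx": 0,"dy": -8,"dz": 0,"wx": 0,"wy": 0,"wz": 0,"gripper": 1},{"dx": 0,"dy": -12,"dz": 0,"wx": 0,"wy": 0,"wz": 0,"gripper": 1},{"dx": 0,"dy": -16,"dz": 0,"wx": 0,"wy": 0,"wz": 0,"gripper": 1},{"dx": 0,"dy": -20,"dz": 0,"wx": 0,"wy": 0,"wz": 0,"gripper": 1}]}}

```text
time: 1.82
ee_pos: [569.4, 102.8, 404.5]
tcp_rot: [3.141, 0.0, 0.044]
wrist_force: [1.4, -0.3, 0.5]
opening: 87.3
grasp_force: 0.0
```

Emit:
{"op": "play_rows", "data": {"commands": [{"dx": 0,"dy": -4,"dz": 0,"wx": 0,"wy": 0,"wz": 0,"gripper": 1},{"dx": 0,"dy": -8,"dz": 0,"wx": 0,"wy": 0,"wz": 0,"gripper": 1},{"dx": -0.3,"dy": -12,"dz": 0,"wx": 0,"wy": 0,"wz": 0,"gripper": 1},{"dx": -0.6,"dy": -15,"dz": 0,"wx": 0,"wy": 0,"wz": 0,"gripper": 1},{"dx": -0.8,"dy": -17,"dz": 0,"wx": 0,"wy": 0,"wz": 0,"gripper": 1}]}}

```text
time: 2.23
ee_pos: [552.7, 274.8, 404.5]
tcp_rot: [-3.14, 0.001, 0.049]
wrist_force: [-1.4, 0.1, -0.9]
opening: 86.9
grasp_force: 0.0
```

Emit:
{"op": "play_rows", "data": {"commands": [{"dx": 0,"dy": -3,"dz": 0,"wx": 0,"wy": 0,"wz": 0,"gripper": 1},{"dx": 0,"dy": -5.85,"dz": 0,"wx": 0,"wy": 0,"wz": 0,"gripper": 1},{"dx": 0,"dy": -5.85,"dz": 1.5,"wx": 0,"wy": 0,"wz": 0,"gripper": 1},{"dx": 0,"dy": -5.85,"dz": 3,"wx": 0,"wy": 0,"wz": 0,"gripper": 1},{"dx": 0,"dy": -5.85,"dz": 3,"wx": 0,"wy": 0,"wz": 0,"gripper": 1}]}}

```text
time: 2.65
ee_pos: [551.0, 328.9, 371.1]
tcp_rot: [3.139, 0.005, 0.045]
wrist_force: [-0.0, -0.5, -0.7]
opening: 86.8
grasp_force: 0.0
```

Run:
```python
from h import *
s=manip.get_state();print(s['ee_pos'],s['tcp_rot'],s['joint_positions'])
d=snap('side'); t=snap('top')
a=cv2.resize(d['image'][60:220,130:330],None,fx=2.4,fy=2.4);b=cv2.resize(t['image'][150:300,60:250],None,fx=1.6,fy=384/150)
cv2.imwrite('pics/g.png',cv2.cvtColor(np.hstack([a,b]),4))
```

```text
[551.04348202 328.8865154  371.07885577] [3.13890376 0.00533054 0.04523769] [-0.07981166  0.39275793 -0.64756817  1.49786884  0.23853044  1.33719449
 -2.27289005]
```

View pics/g.png

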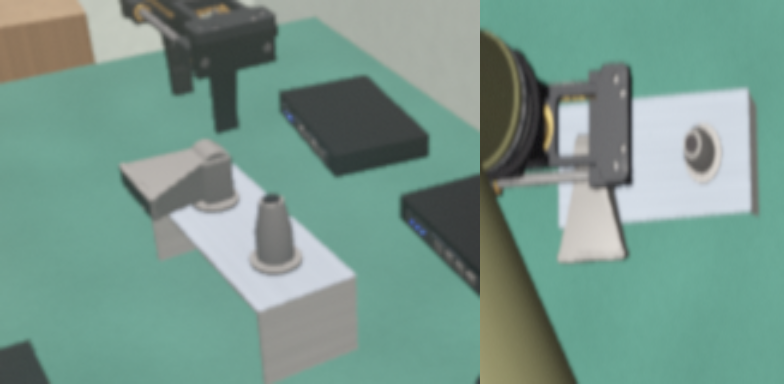

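The fingers hang straddling the neck, still about 70 mm above it. Going down.

Emit:
{"op": "play_rows", "data": {"commands": [{"dx": 0,"dy": 0,"dz": 2.5,"wx": 0,"wy": 0,"wz": 0,"gripper": 1},{"dx": 0,"dy": 0,"dz": 5,"wx": 0,"wy": 0,"wz": 0,"gripper": 1},{"dx": 0,"dy": 0,"dz": 5,"wx": 0,"wy": 0,"wz": 0,"gripper": 1},{"dx": 0,"dy": 0,"dz": 5,"wx": 0,"wy": 0,"wz": 0,"gripper": 1},{"dx": 0,"dy": 0,"dz": 5,"wx": 0,"wy": 0,"wz": 0,"gripper": 1}]}}

```text
time: 3.17
ee_pos: [552.6, 329.0, 326.7]
tcp_rot: [-3.141, -0.002, 0.043]
wrist_force: [-0.6, -0.3, -0.6]
opening: 87.2
grasp_force: 0.0
```

Emit:
{"op": "play_rows", "data": {"commands": [{"dx": -0.28,"dy": -0.42,"dz": 0,"wx": 0,"wy": 0,"wz": 0,"gripper": 1},{"dx": -0.28,"dy": -0.42,"dz": 2,"wx": 0,"wy": 0,"wz": 0,"gripper": 1},{"dx": -0.28,"dy": -0.42,"dz": 4.5,"wx": 0,"wy": 0,"wz": 0,"gripper": 1},{"dx": -0.28,"dy": -0.42,"dz": 4.5,"wx": 0,"wy": 0,"wz": 0,"gripper": 1},{"dx": -0.28,"dy": -0.42,"dz": 4.5,"wx": 0,"wy": 0,"wz": 0,"gripper": 1}]}}

```text
time: 3.58
ee_pos: [548.8, 333.1, 280.0]
tcp_rot: [3.141, 0.001, 0.044]
wrist_force: [1.1, 0.6, 1.1]
opening: 86.7
grasp_force: 0.0
```

Emit:
{"op": "play_rows", "data": {"commands": [{"dx": 0,"dy": 0,"dz": 0,"wx": 0,"wy": 0,"wz": 0,"gripper": 0.35},{"dx": 0,"dy": 0,"dz": 0,"wx": 0,"wy": 0,"wz": 0,"gripper": 0.2},{"dx": 0,"dy": 0,"dz": 0,"wx": 0,"wy": 0,"wz": 0,"gripper": 0},{"dx": 0,"dy": 0,"dz": 0,"wx": 0,"wy": 0,"wz": 0,"gripper": 0},{"dx": 0,"dy": 0,"dz": 0,"wx": 0,"wy": 0,"wz": 0,"gripper": 0}], "squeeze": 55}}

```text
time: 4.0
ee_pos: [549.1, 333.1, 280.5]
tcp_rot: [-3.141, -0.001, 0.044]
wrist_force: [-0.6, 0.2, -0.7]
opening: 61.4
grasp_force: 0.0
```

Emit:
{"op": "play_rows", "data": {"commands": [{"dx": 0,"dy": 0,"dz": 0,"wx": 0,"wy": 0,"wz": 0,"gripper": 0},{"dx": 0,"dy": 0,"dz": 0,"wx": 0,"wy": 0,"wz": 0,"gripper": 0},{"dx": 0,"dy": 0,"dz": 0,"wx": 0,"wy": 0,"wz": 0,"gripper": 0},{"dx": 0,"dy": 0,"dz": 0,"wx": 0,"wy": 0,"wz": 0,"gripper": 0},{"dx": 0,"dy": 0,"dz": 0,"wx": 0,"wy": 0,"wz": 0,"gripper": 0}], "squeeze": 55}}

```text
time: 4.42
ee_pos: [548.9, 333.2, 279.7]
tcp_rot: [-3.141, 0.0, 0.044]
wrist_force: [0.5, 0.6, 1.1]
opening: 35.2
grasp_force: 55.0
```

Emit:
{"op": "play_rows", "data": {"commands": [{"dx": 0,"dy": 0,"dz": -1,"wx": 0,"wy": 0,"wz": 0,"gripper": 0},{"dx": 0,"dy": 0,"dz": -3,"wx": 0,"wy": 0,"wz": 0,"gripper": 0},{"dx": 0,"dy": 0,"dz": -6,"wx": 0,"wy": 0,"wz": 0,"gripper": 0},{"dx": 0,"dy": 0,"dz": -9,"wx": 0,"wy": 0,"wz": 0,"gripper": 0},{"dx": 0,"dy": 0,"dz": -12,"wx": 0,"wy": 0,"wz": 0,"gripper": 0}]}}

```text
time: 4.83
ee_pos: [548.7, 332.7, 401.1]
tcp_rot: [3.141, 0.001, 0.044]
wrist_force: [0.3, 1.3, -2.1]
opening: 35.8
grasp_force: 55.0
```

Emit:
{"op": "play_rows", "data": {"commands": [{"dx": 0,"dy": 0,"dz": 0,"wx": 0,"wy": 0,"wz": 0,"gripper": 0},{"dx": 0,"dy": 1,"dz": 0,"wx": 0,"wy": 0,"wz": 0,"gripper": 0},{"dx": 0.3,"dy": 3,"dz": 0,"wx": 0,"wy": 0,"wz": 0,"gripper": 0},{"dx": 0.5,"dy": 5,"dz": 0,"wx": 0,"wy": 0,"wz": 0,"gripper": 0},{"dx": 0.7,"dy": 7,"dz": 0,"wx": 0,"wy": 0,"wz": 0,"gripper": 0}]}}

```text
time: 5.25
ee_pos: [558.7, 261.4, 397.9]
tcp_rot: [3.14, 0.003, 0.044]
wrist_force: [-0.2, -0.4, -2.2]
opening: 35.7
grasp_force: 55.0
```

Emit:
{"op": "play_rows", "data": {"commands": [{"dx": 0.2,"dy": 3,"dz": 0,"wx": 0,"wy": 0,"wz": 0,"gripper": 0},{"dx": 0.5,"dy": 6,"dz": 0,"wx": 0,"wy": 0,"wz": 0,"gripper": 0},{"dx": 0.7,"dy": 9,"dz": 0,"wx": 0,"wy": 0,"wz": 0,"gripper": 0},{"dx": 1,"dy": 12,"dz": 0,"wx": 0,"wy": 0,"wz": 0,"gripper": 0},{"dx": 1.2,"dy": 15,"dz": 0,"wx": 0,"wy": 0,"wz": 0,"gripper": 0}]}}

```text
time: 5.67
ee_pos: [577.0, 111.2, 398.0]
tcp_rot: [3.14, 0.003, 0.043]
wrist_force: [1.3, -0.2, -1.4]
opening: 35.8
grasp_force: 55.0
```

Emit:
{"op": "play_rows", "data": {"commands": [{"dx": 0,"dy": 3,"dz": 0,"wx": 0,"wy": 0,"wz": 0,"gripper": 0},{"dx": 0,"dy": 6,"dz": 0,"wx": 0,"wy": 0,"wz": 0,"gripper": 0},{"dx": 0,"dy": 9,"dz": 0,"wx": 0,"wy": 0,"wz": 0,"gripper": 0},{"dx": 0,"dy": 12,"dz": 0,"wx": 0,"wy": 0,"wz": 0,"gripper": 0},{"dx": 0,"dy": 15,"dz": 0,"wx": 0,"wy": 0,"wz": 0,"gripper": 0}]}}

```text
time: 6.08
ee_pos: [583.0, -38.4, 398.1]
tcp_rot: [3.141, 0.003, 0.043]
wrist_force: [-0.2, -0.0, -1.5]
opening: 35.5
grasp_force: 55.0
```

Emit:
{"op": "play_rows", "data": {"commands": [{"dx": -0.2,"dy": 3,"dz": 0,"wx": 0,"wy": 0,"wz": 0.05,"gripper": 0},{"dx": -0.4,"dy": 6,"dz": 0,"wx": 0,"wy": 0,"wz": 0.095,"gripper": 0},{"dx": -0.6,"dy": 9,"dz": 1,"wx": 0,"wy": 0,"wz": 0.095,"gripper": 0},{"dx": -0.7,"dy": 10,"dz": 2,"wx": 0,"wy": 0,"wz": 0.095,"gripper": 0},{"dx": -0.7,"dy": 10,"dz": 3,"wx": 0,"wy": 0,"wz": 0.095,"gripper": 0}]}}

```text
time: 6.5
ee_pos: [579.9, -141.3, 367.4]
tcp_rot: [3.14, 0.004, -0.059]
wrist_force: [-0.8, -0.3, -1.1]
opening: 35.5
grasp_force: 55.0
```

Run:
```python
from h import *
s=manip.get_state();print(s['ee_pos'],s['tcp_rot'],s['joint_positions'],s['wrist_force'])
d=snap('side'); t=snap('top'); np.savez('/tmp/n.npz',s=cloud(d),t=cloud(t))
a=cv2.resize(d['image'][120:320,250:450],None,fx=2,fy=2);b=cv2.resize(t['image'][120:320,280:480],None,fx=2,fy=2)
cv2.imwrite('pics/n.png',cv2.cvtColor(np.hstack([a,b]),4))
```

```text
[ 579.91988845 -141.26405631  367.3730364 ] [ 3.13983399  0.00355917 -0.05864305] [ 0.53682338  0.25607378 -0.40413502  1.62688888  0.10618991  1.28342036
 -1.51544533] [-0.82181364 -0.32971137 -1.1464059 ]
```

View pics/n.png

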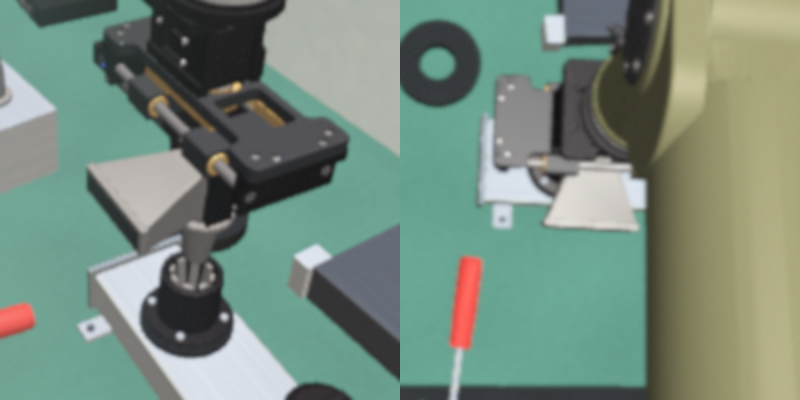

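The side view shows the spigot over the port, near (198,250) in the crop, with the port rim at (192,270). I measure their relative offset from the side depth map.

Run:
```python
from h import *
from scipy.optimize import least_squares
f=np.load('/tmp/n.npz');S=f['s'];T=f['t']
def near(P,c,r,z0,z1): 
    k=(np.hypot(P[...,0]-c[0],P[...,1]-c[1])<r)&(P[...,2]>z0)&(P[...,2]<z1); return P[k]
Q=near(S,(580,-139),32,72,102)
o=least_squares(lambda p:np.hypot(Q[:,0]-p[0],Q[:,1]-p[1])-26.5,[580,-139],loss='soft_l1'); print('port',len(Q),o.x,abs(o.fun).mean())
ztip=367.4-194-50
N=near(S,(580,-139),24,ztip+10,ztip+44)
o2=least_squares(lambda p:np.hypot(N[:,0]-p[0],N[:,1]-p[1])-(9.5+(N[:,2]-ztip-p[2])*.1405),[580,-139,0],loss='soft_l1'); print('spigot',len(N),o2.x,abs(o2.fun).mean())
o3=least_squares(lambda p:np.hypot(N[:,0]-p[0]-p[2]*(N[:,2]-ztip-25)/50,N[:,1]-p[1]-p[3]*(N[:,2]-ztip-25)/50)-(9.5+(N[:,2]-ztip)*.1405),[580,-139,0,0],loss='soft_l1'); print('tilt',o3.x)
# mouth in top cloud
M=T[(T[...,2]>190)&(T[...,2]<235)&(T[...,0]<560)&(T[...,0]>495)&(abs(T[...,1]+142)<50)]
print(len(M)); 
for x in range(497,560,6):
    s=M[abs(M[:,0]-x)<3]
    if len(s)>5: print(x,len(s),np.percentile(s[:,1],[3,97]).round(1),np.percentile(s[:,1],[3,97]).mean().round(1))
```

```text
port 609 [ 581.79430525 -139.64284258] 4.158677961754213
spigot 180 [ 582.15546284 -142.00756718    3.84985624] 0.4080798618799978
tilt [ 5.82580970e+02 -1.41521837e+02 -4.01137999e-01 -3.55983442e-01]
1124
497 39 [-172.4 -135.3] -153.9
503 155 [-171.   -94.3] -132.7
509 171 [-169.1  -96. ] -132.6
515 133 [-165.9  -98.2] -132.0
521 142 [-165.2 -101.1] -133.1
527 127 [-162.2 -103.7] -132.9
533 118 [-161. -106.] -133.5
539 117 [-160.4 -108.5] -134.4
545 86 [-157.7 -110.8] -134.2
551 28 [-155.2 -125. ] -140.1
557 8 [-149.6 -137.8] -143.7
```

Emit:
{"op": "play_rows", "data": {"commands": [{"dx": -0.15,"dy": 0,"dz": 0,"wx": 0,"wy": 0,"wz": 0,"gripper": 0},{"dx": -0.15,"dy": 0,"dz": 0,"wx": 0,"wy": 0,"wz": 0,"gripper": 0},{"dx": -0.15,"dy": 0,"dz": 0,"wx": 0,"wy": 0,"wz": 0,"gripper": 0},{"dx": -0.15,"dy": 0,"dz": 0,"wx": 0,"wy": 0,"wz": 0,"gripper": 0}]}}

```text
time: 6.93
ee_pos: [580.4, -134.7, 370.5]
tcp_rot: [3.141, -0.001, -0.049]
wrist_force: [-0.5, 0.4, -2.2]
opening: 35.9
grasp_force: 55.0
```

```bash
cat > rel.py <<'E'
from h import *
from scipy.optimize import least_squares
s=manip.get_state();print(s['ee_pos'],s['tcp_rot'],s['wrist_force'],s['torque'])
S=cloud(snap('side'));T=cloud(snap('top'))
def near(P,c,r,z0,z1): 
    k=(np.hypot(P[...,0]-c[0],P[...,1]-c[1])<r)&(P[...,2]>z0)&(P[...,2]<z1); return P[k]
Q=near(S,(580,-139),29,75,102)
o=least_squares(lambda p:np.hypot(Q[:,0]-p[0],Q[:,1]-p[1])-26.5,[580,-139],loss='cauchy'); print('port',len(Q),o.x,np.median(abs(o.fun)))
ztip=s['ee_pos'][2]-244
N=near(S,(580,-139),24,max(ztip+8,112),ztip+44)
o2=least_squares(lambda p:np.hypot(N[:,0]-p[0],N[:,1]-p[1])-(9.5+(N[:,2]-ztip)*.1405),[580,-139],loss='cauchy'); print('spigot',len(N),o2.x,np.median(abs(o2.fun)))
M=T[(T[...,2]>ztip+66)&(T[...,2]<ztip+110)&(T[...,0]<547)&(T[...,0]>503)&(abs(T[...,1]+140)<50)]
x=[];y=[]
for a in range(505,545,5):
    q=M[abs(M[:,0]-a)<3]
    if len(q)>20:x.append(a);y.append(np.percentile(q[:,1],[3,97]).mean())
p=np.polyfit(x,y,1); print('mouth y@500',np.polyval(p,500),'@581',np.polyval(p,581),'slope',p[0])
E
python3 rel.py
```

```text
[ 580.37017377 -134.70415134  370.50848905] [ 3.14140070e+00 -1.22170323e-03 -4.91443126e-02] [-0.49045659  0.38270966 -2.17575275] [0.00995031 0.07235255 0.00016183]
port 573 [ 582.3044625  -139.15870549] 0.8281196293977295
spigot 192 [ 584.11413551 -134.62583907] 0.3549420697601944
mouth y@500 -129.12776025577912 @581 -134.1040216102081 slope -0.06143532536332066
```

Emit:
{"op": "play_rows", "data": {"commands": [{"dx": -0.16,"dy": 0.45,"dz": 0,"wx": 0,"wy": 0,"wz": 0,"gripper": 0},{"dx": -0.16,"dy": 0.45,"dz": 0,"wx": 0,"wy": 0,"wz": 0,"gripper": 0},{"dx": -0.16,"dy": 0.45,"dz": 0.5,"wx": 0,"wy": 0,"wz": 0,"gripper": 0},{"dx": -0.16,"dy": 0.45,"dz": 1,"wx": 0,"wy": 0,"wz": 0,"gripper": 0},{"dx": -0.16,"dy": 0.45,"dz": 1,"wx": 0,"wy": 0,"wz": 0,"gripper": 0}]}}

```text
time: 7.45
ee_pos: [577.8, -140.4, 358.1]
tcp_rot: [-3.141, 0.002, -0.051]
wrist_force: [-0.5, -1.1, -3.1]
opening: 35.7
grasp_force: 55.0
```

```bash
python3 rel.py
```

```text
[ 577.76387569 -140.40022873  358.13813813] [-3.14106091e+00  2.38718193e-03 -5.13307122e-02] [-0.48857648 -1.14254781 -3.10409143] [ 0.05803526  0.03954105 -0.03571779]
port 522 [ 582.32969357 -139.08275718] 0.7120029422676701
spigot 183 [ 580.73014936 -140.19229905] 0.4390121329570942
mouth y@500 -134.24914288614045 @581 -139.3943977348162 slope -0.06352166479846633
```

Emit:
{"op": "play_rows", "data": {"commands": [{"dx": 0.12,"dy": -0.08,"dz": 0,"wx": 0,"wy": 0,"wz": 0,"gripper": 0},{"dx": 0.12,"dy": -0.08,"dz": 1,"wx": 0,"wy": 0,"wz": 0,"gripper": 0},{"dx": 0.12,"dy": -0.08,"dz": 2,"wx": 0,"wy": 0,"wz": 0,"gripper": 0},{"dx": 0.12,"dy": -0.08,"dz": 3,"wx": 0,"wy": 0,"wz": 0,"gripper": 0},{"dx": 0.12,"dy": -0.08,"dz": 3,"wx": 0,"wy": 0,"wz": 0,"gripper": 0}]}}

```text
time: 7.97
ee_pos: [578.4, -139.6, 326.3]
tcp_rot: [-3.141, 0.005, -0.051]
wrist_force: [-0.8, -0.5, -3.0]
opening: 35.9
grasp_force: 55.0
```

Emit:
{"op": "play_rows", "data": {"commands": [{"dx": 0,"dy": 0,"dz": 0.2,"wx": 0,"wy": 0,"wz": 0,"gripper": 0},{"dx": 0,"dy": 0,"dz": 0.4,"wx": 0,"wy": 0,"wz": 0,"gripper": 0},{"dx": 0,"dy": 0,"dz": 0.4,"wx": 0,"wy": 0,"wz": 0,"gripper": 0},{"dx": 0,"dy": 0,"dz": 0.4,"wx": 0,"wy": 0,"wz": 0,"gripper": 0}]}}

```text
time: 8.3
ee_pos: [579.6, -139.7, 326.0]
tcp_rot: [3.141, -0.0, -0.051]
wrist_force: [1.1, -0.5, -0.2]
opening: 36.2
grasp_force: 55.0
```

```bash
python3 rel.py
```

```text
[ 579.60091277 -139.65383389  325.99988263] [ 3.14141895e+00 -4.80170028e-04 -5.11781420e-02] [ 1.05083279 -0.4599263  -0.15950219] [0.04001987 0.00061808 0.04267246]
port 419 [ 582.40670013 -139.03769851] 0.4831435737837566
spigot 56 [ 582.9288356  -139.67213301] 0.4387682471189507
mouth y@500 -133.75620459345822 @581 -137.9627831682225 slope -0.0519330688242506
```

Emit:
{"op": "play_rows", "data": {"commands": [{"dx": -0.05,"dy": -0.05,"dz": 0.3,"wx": 0,"wy": 0,"wz": -0.08,"gripper": 0},{"dx": -0.05,"dy": -0.05,"dz": 0.6,"wx": 0,"wy": 0,"wz": -0.16,"gripper": 0},{"dx": -0.05,"dy": -0.05,"dz": 0.9,"wx": 0,"wy": 0,"wz": -0.24,"gripper": 0},{"dx": -0.05,"dy": -0.05,"dz": 1.2,"wx": 0,"wy": 0,"wz": -0.32,"gripper": 0},{"dx": -0.05,"dy": -0.05,"dz": 1.3,"wx": 0,"wy": 0,"wz": -0.4,"gripper": 0}]}}

```text
time: 8.82
ee_pos: [579.1, -139.6, 313.0]
tcp_rot: [3.14, -0.0, 0.352]
wrist_force: [0.8, -1.5, -1.4]
opening: 35.8
grasp_force: 55.0
```

Now at the contact zone; I turn back while going down slowly.

Emit:
{"op": "play_rows", "data": {"commands": [{"dx": 0,"dy": 0,"dz": 0.05,"wx": 0,"wy": 0,"wz": 0.1,"gripper": 0},{"dx": 0,"dy": 0,"dz": 0.1,"wx": 0,"wy": 0,"wz": 0.2,"gripper": 0},{"dx": 0,"dy": 0,"dz": 0.15,"wx": 0,"wy": 0,"wz": 0.3,"gripper": 0},{"dx": 0,"dy": 0,"dz": 0.2,"wx": 0,"wy": 0,"wz": 0.4,"gripper": 0},{"dx": 0,"dy": 0,"dz": 0.25,"wx": 0,"wy": 0,"wz": 0.5,"gripper": 0}]}}

```text
time: 9.23
ee_pos: [579.1, -138.9, 310.6]
tcp_rot: [-3.141, -0.001, -0.156]
wrist_force: [1.4, 2.3, -1.3]
opening: 35.8
grasp_force: 55.0
```

Emit:
{"op": "play_rows", "data": {"commands": [{"dx": 0,"dy": 0,"dz": 0.03,"wx": 0,"wy": 0,"wz": 0.1,"gripper": 0},{"dx": 0,"dy": 0,"dz": 0.06,"wx": 0,"wy": 0,"wz": 0.2,"gripper": 0},{"dx": 0,"dy": 0,"dz": 0.1,"wx": 0,"wy": 0,"wz": 0.3,"gripper": 0},{"dx": 0,"dy": 0,"dz": 0.1,"wx": 0,"wy": 0,"wz": 0.3,"gripper": 0}]}}

```text
time: 9.57
ee_pos: [579.3, -138.1, 309.7]
tcp_rot: [-3.14, -0.0, -0.453]
wrist_force: [-1.0, 2.2, -0.9]
opening: 36.1
grasp_force: 55.0
```

Emit:
{"op": "play_rows", "data": {"commands": [{"dx": 0,"dy": 0,"dz": 0.06,"wx": 0,"wy": 0,"wz": -0.12,"gripper": 0},{"dx": 0,"dy": 0,"dz": 0.12,"wx": 0,"wy": 0,"wz": -0.24,"gripper": 0},{"dx": 0,"dy": 0,"dz": 0.16,"wx": 0,"wy": 0,"wz": -0.36,"gripper": 0},{"dx": 0,"dy": 0,"dz": 0.2,"wx": 0,"wy": 0,"wz": -0.48,"gripper": 0},{"dx": 0,"dy": 0,"dz": 0.25,"wx": 0,"wy": 0,"wz": -0.6,"gripper": 0}]}}

```text
time: 9.98
ee_pos: [579.0, -139.5, 307.5]
tcp_rot: [3.14, -0.0, 0.157]
wrist_force: [0.0, -0.4, 1.2]
opening: 35.8
grasp_force: 55.0
```

```bash
python3 rel.py | head -1
```

```text
[ 579.04728544 -139.52318174  307.52762664] [ 3.14037067e+00 -3.34943370e-04  1.57461108e-01] [ 0.03813777 -0.37496776  1.17391502] [-0.15828921  0.2872231  -0.10990074]
  return _methods._mean(a, axis=axis, dtype=dtype,
  ret = ret.dtype.type(ret / rcount)
```

Emit:
{"op": "play_rows", "data": {"commands": [{"dx": 0,"dy": 0,"dz": 0.03,"wx": 0,"wy": 0,"wz": 0.12,"gripper": 0},{"dx": 0,"dy": 0,"dz": 0.06,"wx": 0,"wy": 0,"wz": 0.24,"gripper": 0},{"dx": 0,"dy": 0,"dz": 0.09,"wx": 0,"wy": 0,"wz": 0.36,"gripper": 0},{"dx": 0,"dy": 0,"dz": 0.12,"wx": 0,"wy": 0,"wz": 0.48,"gripper": 0},{"dx": 0,"dy": 0,"dz": 0.15,"wx": 0,"wy": 0,"wz": 0.6,"gripper": 0}]}}

```text
time: 10.5
ee_pos: [579.3, -137.9, 306.1]
tcp_rot: [-3.14, -0.0, -0.458]
wrist_force: [-0.5, 3.3, 2.8]
opening: 35.3
grasp_force: 55.0
```

Emit:
{"op": "play_rows", "data": {"commands": [{"dx": 0,"dy": 0,"dz": 0.05,"wx": 0,"wy": 0,"wz": -0.12,"gripper": 0},{"dx": 0,"dy": 0,"dz": 0.1,"wx": 0,"wy": 0,"wz": -0.24,"gripper": 0},{"dx": 0,"dy": 0,"dz": 0.14,"wx": 0,"wy": 0,"wz": -0.36,"gripper": 0},{"dx": 0,"dy": 0,"dz": 0.17,"wx": 0,"wy": 0,"wz": -0.48,"gripper": 0},{"dx": 0,"dy": 0,"dz": 0.2,"wx": 0,"wy": 0,"wz": -0.6,"gripper": 0}]}}

```text
time: 10.92
ee_pos: [579.1, -139.5, 304.6]
tcp_rot: [3.14, -0.0, 0.152]
wrist_force: [-2.5, -0.9, 4.1]
opening: 35.5
grasp_force: 55.0
```

Emit:
{"op": "play_rows", "data": {"commands": [{"dx": 0,"dy": 0,"dz": 0.05,"wx": 0,"wy": 0,"wz": 0.12,"gripper": 0},{"dx": 0,"dy": 0,"dz": 0.1,"wx": 0,"wy": 0,"wz": 0.24,"gripper": 0},{"dx": 0,"dy": 0,"dz": 0.14,"wx": 0,"wy": 0,"wz": 0.36,"gripper": 0},{"dx": 0,"dy": 0,"dz": 0.17,"wx": 0,"wy": 0,"wz": 0.48,"gripper": 0},{"dx": 0,"dy": 0,"dz": 0.2,"wx": 0,"wy": 0,"wz": 0.6,"gripper": 0}]}}

```text
time: 11.33
ee_pos: [579.4, -137.8, 303.0]
tcp_rot: [-3.14, -0.001, -0.457]
wrist_force: [-3.2, 3.7, 7.8]
opening: 35.8
grasp_force: 55.0
```

Emit:
{"op": "play_rows", "data": {"commands": [{"dx": 0,"dy": 0,"dz": 0.03,"wx": 0,"wy": 0,"wz": -0.12,"gripper": 0},{"dx": 0,"dy": 0,"dz": 0.06,"wx": 0,"wy": 0,"wz": -0.24,"gripper": 0},{"dx": 0,"dy": 0,"dz": 0.09,"wx": 0,"wy": 0,"wz": -0.36,"gripper": 0},{"dx": 0,"dy": 0,"dz": 0.12,"wx": 0,"wy": 0,"wz": -0.48,"gripper": 0},{"dx": 0,"dy": 0,"dz": 0.15,"wx": 0,"wy": 0,"wz": -0.6,"gripper": 0}]}}

```text
time: 11.75
ee_pos: [579.1, -139.5, 301.8]
tcp_rot: [3.14, -0.001, 0.151]
wrist_force: [-3.9, 0.7, 8.5]
opening: 35.9
grasp_force: 55.0
```

Emit:
{"op": "play_rows", "data": {"commands": [{"dx": 0,"dy": 0,"dz": 0.03,"wx": 0,"wy": 0,"wz": 0.12,"gripper": 0},{"dx": 0,"dy": 0,"dz": 0.06,"wx": 0,"wy": 0,"wz": 0.24,"gripper": 0},{"dx": 0,"dy": 0,"dz": 0.09,"wx": 0,"wy": 0,"wz": 0.36,"gripper": 0},{"dx": 0,"dy": 0,"dz": 0.12,"wx": 0,"wy": 0,"wz": 0.48,"gripper": 0},{"dx": 0,"dy": 0,"dz": 0.15,"wx": 0,"wy": 0,"wz": 0.6,"gripper": 0}]}}

```text
time: 12.17
ee_pos: [579.4, -137.8, 300.6]
tcp_rot: [-3.14, -0.001, -0.457]
wrist_force: [-3.7, 3.8, 10.9]
opening: 35.8
grasp_force: 55.0
```

Emit:
{"op": "play_rows", "data": {"commands": [{"dx": 0,"dy": 0,"dz": 0.02,"wx": 0,"wy": 0,"wz": -0.12,"gripper": 0},{"dx": 0,"dy": 0,"dz": 0.04,"wx": 0,"wy": 0,"wz": -0.24,"gripper": 0},{"dx": 0,"dy": 0,"dz": 0.06,"wx": 0,"wy": 0,"wz": -0.36,"gripper": 0},{"dx": 0,"dy": 0,"dz": 0.08,"wx": 0,"wy": 0,"wz": -0.48,"gripper": 0},{"dx": 0,"dy": 0,"dz": 0.1,"wx": 0,"wy": 0,"wz": -0.6,"gripper": 0}]}}

```text
time: 12.58
ee_pos: [579.1, -139.6, 299.7]
tcp_rot: [3.14, -0.001, 0.151]
wrist_force: [-4.3, -0.2, 10.1]
opening: 35.9
grasp_force: 55.0
```

Emit:
{"op": "play_rows", "data": {"commands": [{"dx": 0,"dy": 0,"dz": 0.02,"wx": 0,"wy": 0,"wz": 0.12,"gripper": 0},{"dx": 0,"dy": 0,"dz": 0.04,"wx": 0,"wy": 0,"wz": 0.24,"gripper": 0},{"dx": 0,"dy": 0,"dz": 0.06,"wx": 0,"wy": 0,"wz": 0.36,"gripper": 0},{"dx": 0,"dy": 0,"dz": 0.08,"wx": 0,"wy": 0,"wz": 0.48,"gripper": 0},{"dx": 0,"dy": 0,"dz": 0.1,"wx": 0,"wy": 0,"wz": 0.6,"gripper": 0}]}}

```text
time: 13.0
ee_pos: [579.5, -137.7, 299.2]
tcp_rot: [-3.141, -0.001, -0.456]
wrist_force: [-4.8, 3.7, 13.4]
opening: 35.5
grasp_force: 55.0
```

Emit:
{"op": "play_rows", "data": {"commands": [{"dx": 0,"dy": 0,"dz": 0.01,"wx": 0,"wy": 0,"wz": -0.12,"gripper": 0},{"dx": 0,"dy": 0,"dz": 0.02,"wx": 0,"wy": 0,"wz": -0.24,"gripper": 0},{"dx": 0,"dy": 0,"dz": 0.03,"wx": 0,"wy": 0,"wz": -0.36,"gripper": 0},{"dx": 0,"dy": 0,"dz": 0.04,"wx": 0,"wy": 0,"wz": -0.48,"gripper": 0},{"dx": 0,"dy": 0,"dz": 0.05,"wx": 0,"wy": 0,"wz": -0.6,"gripper": 0}]}}

```text
time: 13.42
ee_pos: [579.1, -139.6, 299.1]
tcp_rot: [3.14, -0.001, 0.15]
wrist_force: [-5.8, -0.2, 14.2]
opening: 35.5
grasp_force: 55.1
```

Run:
```python
from h import *
s=manip.get_state();print(s['ee_pos'],s['tcp_rot'],s['wrist_force'],s['torque'])
d=snap('side');P=cloud(d)
cv2.imwrite('pics/s2.png',cv2.cvtColor(cv2.resize(d['image'][190:310,290:410],None,fx=5,fy=5,interpolation=2),4))
```

```text
[ 579.14365669 -139.59622456  299.08842167] [ 3.13985625e+00 -9.75262629e-04  1.50389391e-01] [-5.78222985 -0.18113544 14.16180917] [ 0.20459698  1.46166629 -0.56736833]
```

View pics/s2.png

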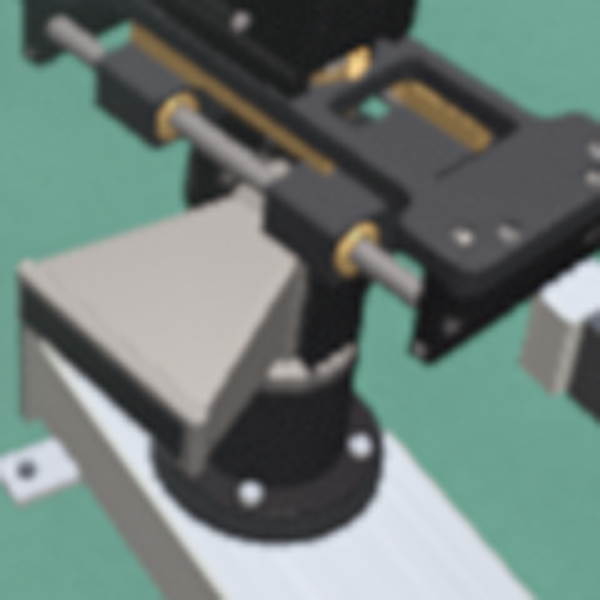

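The picture shows the collar at (310,375) resting right on the black rim, with no gap visible. One more turn to confirm, ending square at yaw -0.05.

Emit:
{"op": "play_rows", "data": {"commands": [{"dx": 0,"dy": 0,"dz": 0.01,"wx": 0,"wy": 0,"wz": 0.12,"gripper": 0},{"dx": 0,"dy": 0,"dz": 0.02,"wx": 0,"wy": 0,"wz": 0.24,"gripper": 0},{"dx": 0,"dy": 0,"dz": 0.03,"wx": 0,"wy": 0,"wz": 0.36,"gripper": 0},{"dx": 0,"dy": 0,"dz": 0.04,"wx": 0,"wy": 0,"wz": 0.48,"gripper": 0},{"dx": 0,"dy": 0,"dz": 0.05,"wx": 0,"wy": 0,"wz": 0.6,"gripper": 0}]}}

```text
time: 13.88
ee_pos: [579.5, -137.6, 298.9]
tcp_rot: [-3.141, -0.001, -0.456]
wrist_force: [-6.0, 4.5, 16.8]
opening: 35.6
grasp_force: 55.1
```

Emit:
{"op": "play_rows", "data": {"commands": [{"dx": 0,"dy": 0,"dz": 0,"wx": 0,"wy": 0,"wz": -0.12,"gripper": 0},{"dx": 0,"dy": 0,"dz": 0,"wx": 0,"wy": 0,"wz": -0.24,"gripper": 0},{"dx": 0,"dy": 0,"dz": 0,"wx": 0,"wy": 0,"wz": -0.36,"gripper": 0},{"dx": 0,"dy": 0,"dz": 0,"wx": 0,"wy": 0,"wz": -0.4,"gripper": 0},{"dx": 0,"dy": 0,"dz": 0,"wx": 0,"wy": 0,"wz": -0.4,"gripper": 0}]}}

```text
time: 14.3
ee_pos: [579.1, -139.1, 298.9]
tcp_rot: [3.141, -0.001, -0.053]
wrist_force: [-7.7, 2.3, 16.1]
opening: 35.4
grasp_force: 55.0
```

Emit:
{"op": "play_rows", "data": {"commands": [{"dx": 0,"dy": 0,"dz": -0.1,"wx": 0,"wy": 0,"wz": 0,"gripper": 0},{"dx": 0,"dy": 0,"dz": -0.2,"wx": 0,"wy": 0,"wz": 0,"gripper": 0},{"dx": 0,"dy": 0,"dz": -0.25,"wx": 0,"wy": 0,"wz": 0,"gripper": 0},{"dx": 0,"dy": 0,"dz": -0.25,"wx": 0,"wy": 0,"wz": 0,"gripper": 0},{"dx": 0,"dy": 0,"dz": -0.25,"wx": 0,"wy": 0,"wz": 0,"gripper": 0}]}}

```text
time: 14.72
ee_pos: [579.1, -139.1, 299.8]
tcp_rot: [3.141, -0.001, -0.054]
wrist_force: [-4.2, 0.8, 6.8]
opening: 35.3
grasp_force: 55.0
```

Emit:
{"op": "play_rows", "data": {"commands": [{"dx": 0,"dy": 0,"dz": -0.1,"wx": 0,"wy": 0,"wz": 0,"gripper": 0},{"dx": 0,"dy": 0,"dz": -0.15,"wx": 0,"wy": 0,"wz": 0,"gripper": 0},{"dx": 0,"dy": 0,"dz": -0.15,"wx": 0,"wy": 0,"wz": 0,"gripper": 0},{"dx": 0,"dy": 0,"dz": -0.15,"wx": 0,"wy": 0,"wz": 0,"gripper": 0}]}}

```text
time: 15.05
ee_pos: [579.1, -139.2, 300.0]
tcp_rot: [3.141, -0.001, -0.052]
wrist_force: [-3.1, 1.3, 6.0]
opening: 35.5
grasp_force: 55.0
```

Emit:
{"op": "play_rows", "data": {"commands": [{"dx": 0,"dy": 0,"dz": 0,"wx": 0,"wy": 0,"wz": 0,"gripper": 0.5},{"dx": 0,"dy": 0,"dz": 0,"wx": 0,"wy": 0,"wz": 0,"gripper": 0.7},{"dx": 0,"dy": 0,"dz": 0,"wx": 0,"wy": 0,"wz": 0,"gripper": 0.8},{"dx": 0,"dy": 0,"dz": 0,"wx": 0,"wy": 0,"wz": 0,"gripper": 0.8},{"dx": 0,"dy": 0,"dz": 0,"wx": 0,"wy": 0,"wz": 0,"gripper": 0.8}]}}

```text
time: 15.47
ee_pos: [579.0, -139.2, 298.9]
tcp_rot: [3.142, 0.0, -0.051]
wrist_force: [-0.4, -0.0, 0.3]
opening: 61.5
grasp_force: 0.0
```

Emit:
{"op": "play_rows", "data": {"commands": [{"dx": 0,"dy": 0,"dz": 0,"wx": 0,"wy": 0,"wz": 0,"gripper": 0.8},{"dx": 0,"dy": 0,"dz": 0,"wx": 0,"wy": 0,"wz": 0,"gripper": 0.8},{"dx": 0,"dy": 0,"dz": 0,"wx": 0,"wy": 0,"wz": 0,"gripper": 0.8}]}}

```text
time: 15.72
ee_pos: [579.0, -139.1, 299.2]
tcp_rot: [3.141, 0.0, -0.051]
wrist_force: [-0.9, 0.3, -0.3]
opening: 69.2
grasp_force: 0.0
```

Released. Raising clear, then moving away and checking.

Emit:
{"op": "play_rows", "data": {"commands": [{"dx": 0,"dy": 0,"dz": -1,"wx": 0,"wy": 0,"wz": 0,"gripper": 0.8},{"dx": 0,"dy": 0,"dz": -4,"wx": 0,"wy": 0,"wz": 0,"gripper": 0.8},{"dx": 0,"dy": 0,"dz": -8,"wx": 0,"wy": 0,"wz": 0,"gripper": 0.8},{"dx": 0,"dy": 0,"dz": -11,"wx": 0,"wy": 0,"wz": 0,"gripper": 0.8},{"dx": 0,"dy": 0,"dz": -14,"wx": 0,"wy": 0,"wz": 0,"gripper": 0.8}]}}

```text
time: 16.13
ee_pos: [578.9, -138.9, 442.2]
tcp_rot: [3.141, -0.002, -0.051]
wrist_force: [1.5, -0.5, 0.3]
opening: 69.7
grasp_force: 0.0
```

Emit:
{"op": "play_rows", "data": {"commands": [{"dx": 0,"dy": -4,"dz": 0,"wx": 0,"wy": 0,"wz": 0,"gripper": 0.8},{"dx": 0,"dy": -8,"dz": 0,"wx": 0,"wy": 0,"wz": 0,"gripper": 0.8},{"dx": 0,"dy": -12,"dz": 0,"wx": 0,"wy": 0,"wz": 0,"gripper": 0.8},{"dx": 0,"dy": -16,"dz": 0,"wx": 0,"wy": 0,"wz": 0,"gripper": 0.8},{"dx": 0,"dy": -20,"dz": 0,"wx": 0,"wy": 0,"wz": 0,"gripper": 0.8}]}}

```text
time: 16.55
ee_pos: [588.9, 62.4, 440.5]
tcp_rot: [3.141, -0.002, -0.052]
wrist_force: [1.2, 0.4, -0.2]
opening: 69.4
grasp_force: 0.0
```

Emit:
{"op": "play_rows", "data": {"commands": [{"dx": 0,"dy": -4,"dz": 0,"wx": 0,"wy": 0,"wz": 0,"gripper": 0.8},{"dx": 0,"dy": -8,"dz": 0,"wx": 0,"wy": 0,"wz": 0,"gripper": 0.8},{"dx": 0,"dy": -10,"dz": 0,"wx": 0,"wy": 0,"wz": 0,"gripper": 0.8},{"dx": 0,"dy": -10,"dz": 0,"wx": 0,"wy": 0,"wz": 0,"gripper": 0.8},{"dx": 0,"dy": -10,"dz": 0,"wx": 0,"wy": 0,"wz": 0,"gripper": 0.8}]}}

```text
time: 16.97
ee_pos: [593.9, 162.3, 439.9]
tcp_rot: [-3.141, -0.0, -0.047]
wrist_force: [0.4, -0.5, -0.6]
opening: 69.1
grasp_force: 0.0
```

Run:
```python
from h import *
d=snap('side');S=cloud(d);t=snap('top');T=cloud(t)
a=cv2.resize(d['image'][190:310,280:400],(390,390),interpolation=2);b=cv2.resize(t['image'][140:260,310:430],(390,390),interpolation=2)
cv2.imwrite('pics/f.png',cv2.cvtColor(np.hstack([a,b]),4))
k=(T[...,2]>120)&(T[...,2]<180)&(abs(T[...,1]+139)<50)&(T[...,0]>490)&(T[...,0]<615); Q=T[k]
print(len(Q),cv2.minAreaRect(Q[:,:2].astype(np.float32)),np.percentile(Q[:,2],99))
for x in range(504,600,8):
    s=Q[abs(Q[:,0]-x)<4]
    if len(s)>5: print(x,np.percentile(s[:,1],[3,97]).mean().round(1),np.median(s[:,2]).round(1))
```

```text
1485 ((549.1549072265625, -136.42147827148438), (81.31224060058594, 97.98477935791016), 86.4476318359375) 171.0913628100978
504 -132.8 155.1
512 -133.0 155.6
520 -133.9 157.3
528 -134.2 158.2
536 -134.7 160.4
544 -135.1 161.3
552 -135.8 162.5
560 -136.5 163.1
568 -137.2 164.0
576 -137.3 168.0
584 -137.5 168.5
592 -138.1 164.8
```

View pics/f.png

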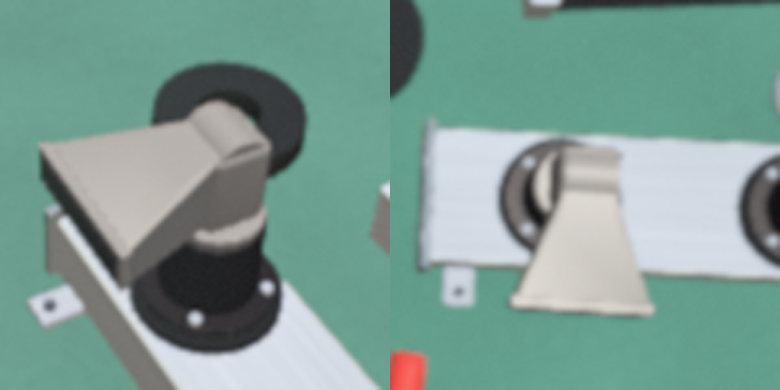

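The final view shows the collar flush on the rim at (230,230) and the mouth square to the duct's front. Its height, by comparison with the reading in the rack, puts the collar at 107 mm. Handing in.

```bash
python3 -c "
from rig import manip
print(manip.close_job())"
```

```text
the job is handed in; nothing more can be done
None
```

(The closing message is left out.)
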